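# Gauge the gap of a gel mould

## Task

Take the taper gauge (the tool with the block handle) out of the tool rack and, about half-way along the gel mould, lower it upright between the two plates until it drags snugly on both, gently and without forcing it, as the plates are brittle. Finish while still holding the gauge at that depth, gripped and with its handle upright, so that the gap can be read; do not let go. Leave everything else where it stands.

Things in the scene. Friction and masses are not known exactly. Their poses are not given: they have to be found in the camera images.
- gauge_grip (a point): Centre of the handle of the taper gauge (loose, about 120 g): an upright black block 16 mm (x) by 28 mm (y) by 44 mm tall (z). Under it a steel flange 24 x 36 mm, 4 mm thick, whose underside, 26 mm below this point, rests on the rack's top plate. The gauge hangs upright in any one of the rack's three slots. z is up along the tool, y across the blade's width.
- gauge_tip (a point): Tip of the gauge's blade, on its centre line, 106 mm below gauge_grip; same axes. The steel blade under the flange is a wedge 80 mm long and 16 mm wide along y, tapering evenly in x from 11 mm thick at the flange to 3 mm at the tip.
- gauge: The same taper gauge; origin at the centre of the underside of its flange, 26 mm below gauge_grip and 80 mm above the tip; same axes.
- slot_mouth (a point): Middle of the gel mould's gap, 110 mm above the bench, at the top edge of its two upright white plates. x: across the gap, front to back plate; y: along the plates (100 mm long). The gap has parallel faces, 5 to 8 mm apart, differing each time; its true centre is within 0.8 mm of this point in x. Above, black lips flare at 45 degrees to a mouth about 20 mm wide; they end 10 mm above this point.
- front_plate: The mould's plate on the -x side of the gap, 6 mm thick, backed by stiff rubber. The blade's tip goes 20 to 50 mm below the plates' top edge before it first touches both plates, then drags harder with each mm (by 1 to 2 N per mm; snug within some 3 to 9 mm more); the floor is 78 mm down. Origin: under the gap, at bench level.
- back_plate: The mould's plate on the +x side of the gap, like the front one. Both plates ride on a light carriage which slides along x (about 0.6 N, 12 mm either way from its middle, starts up to 5 mm off), so that they centre themselves on the blade. Mould and rack stand on opposite sides of the bench, either way round. Origin: under the gap, at bench level.
- rack: Fixed blue wire rack, 160 mm (x) by 70 mm (y), 100 mm tall; origin centre of its underside. Its top plate has three slots 17 x 25 mm in a row along its x, at -50, 0 and +50 mm; one tool hangs in each by a flange, so that it lifts straight out. Hanging blades reach 80 mm at most below the top plate's upper face.
- comb: Another tool hanging in the rack: white plastic comb with a low T handle, 62 mm wide along y, 22 mm above the rack's top. Loose; leave it. Origin under its flange.
- scraper: Another tool hanging in the rack: scraper with a ball handle, 24 mm across, up to 44 mm above the rack's top. Loose; leave it. Origin under its flange.
- bottle: Loose white bottle, 70 mm across and 150 mm tall, at the left of the bench. Origin at the centre of its underside.
- beaker: Loose glass beaker, 70 mm across and 85 mm tall, at the far middle of the bench. Origin at the centre of its underside.

How it is judged:
On the way:
1. the gauge is lifted clear out of the rack by the gripper (height (world z) of gauge_tip above 0.105 m and contact force between the fingers and gauge above 1 N), for 0.1 s.
At the end, for the whole second after the job is handed in: Gauge held still in the fingers (over 2 N), upright within 7 deg, tip over 15 mm below the plates' top edge, within 25 mm of half-way along and within 6 mm of mid-gap; each plate presses the blade with over 1.5 N and under 18 N (contact force between gauge and front_plate between 1.5 and 18 N and contact force between gauge and back_plate between 1.5 and 18 N and angle between gauge_tip's own z axis and vertical below 0.12 rad and z of gauge_tip in the frame of slot_mouth below -0.015 m and y of gauge_tip in the frame of slot_mouth between -0.025 and 0.025 m and x of gauge_tip in the frame of slot_mouth between -0.006 and 0.006 m and contact force between the fingers and gauge above 2 N and linear speed of gauge below 0.01 m/s); the arm keeps its last pose, push and grip.
It fails at once if the gauge is forced against a plate (over 40 N) (contact force between gauge and front_plate above 40 N or contact force between gauge and back_plate above 40 N).
It fails at once if the comb is knocked away (distance of comb from where it was at the start of the episode above 0.03 m).
It fails at once if the scraper is knocked away (distance of scraper from where it was at the start of the episode above 0.03 m).
It fails at once if the bottle is knocked away (distance of bottle from where it was at the start of the episode above 0.04 m).
It fails at once if the beaker is knocked away (distance of beaker from where it was at the start of the episode above 0.04 m).
It also fails if it takes over 45 s, if anything falls off the work surface, if the arm or the gripper's body presses on something with over 40 N, if the wrist force passes 120 N, or if a joint passes its speed limit or range.

## Robot

A 6-joint arm with a two-finger parallel gripper is mounted at the origin on the work surface. World frame = base frame: x ahead of the robot, y to its left, z up, the work surface at z = 0. Lengths are in m, angles in rad, forces in N, time in s.
With the tool pointing down it reaches from about 0.3 to 0.875 m from the base axis. Payload 6.4 kg.
Tool frame: the origin (TCP) lies midway between the tips of the shut fingers; the grasp point (between the pads) lies 19 mm behind it; x points along the fingers, y is the direction in which the jaws open and shut, and the axes are right-handed (so a half turn about x gives the same grasp; the last joint's range is limited). The gripper opens to 85 mm and grips with 20 to 120 N. Pads are 22 mm wide; open, the fingers measure 114 mm over their backs; the gripper's body (76 mm by 85 mm) begins 54 mm behind the grasp point. The pads swing forward as they close: fully open they stand 13 mm farther back than shut.
Start: joints at [-1.334, 0.181, 1.607, -0, 1.354, -0.206], TCP at [0.246, -0.52, 0.231] pointing down, gripper open.
Joint ranges: [-2.99, 2.99], [-0.89, 2.07], [0.3, 2.58], [-1.14, 4.28], [0, 2.63], [-3.12, 3.12]. Speed limits (rad/s): [2.57, 2.57, 3.01, 3.14, 3.14, 3.14].

## Interface

Orientations are given as a unit quaternion [w, x, y, z].
In Python, from bench import ctrl gives the robot as it stands.
- The arm moves only by the tool servo_tool, never from a script. Its argument "targets" is a list of rows, each a list of 7 numbers: the turn, a rotation vector about the tool's x, y, z in rad, then the shift along the tool's x, y, z in mm, then the opening, from -1 (shut) to 1 (fully open). A call has exactly 8 rows; each row is the pose to reach, as a shift and turn from the pose measured when the call began, along the tool's axes at that moment; what a row does not reach only later rows make up. A row lasts 1/8 s, in which the tool goes at most 62.5 mm and 10.7 degrees, less where a joint would pass 70% of its speed; a pose out of reach is approached as far as the arm can. A call with a gripper value outside its range is refused whole. The fingers move at their own pace and stop on an object; the grip force is fixed at half the most. Time passes only in rows, so rows that repeat a pose let the fingers close, or fill a call up. It gives the time, the measured TCP pose, the force and the opening at its end, in the units of the state.
- ctrl.get_obs(): the state, without advancing time (a new reading comes with each control period).
- ctrl.camera(name): name is "scene" or "top" or "wrist"; returns a dict with "pixels" (480x640x3 uint8, blue, green, red), "intrinsics" (3x3 intrinsics, pixels), "R" (3x3) and "t" (3): a world point X has camera coordinates R X + t; the wrist camera has in their place "tool_from_camera" (4x4, takes a point from camera to tool coordinates, whose origin is the TCP and whose axes are the tool frame's). Camera axes: x right, y down, z forward; pixel columns grow to the right and rows downward; lengths in m; the calibration is good to about 2 mm. The wrist camera is an equidistant fisheye: a pixel r from the principal point sees the ray r / f radians off the axis. A picture is of the moment at which its call begins: read the wrist's pose just before it. There is no depth.
- ctrl.hand_in(): hands the job in, once; it reports no verdict.
The state is a dict: "time_s": time; "q": joint angles; "dq": joint speeds; "joint_efforts": joint torques, N m; "eef_pos": TCP position; "eef_rot": TCP orientation; "wrist_force": force on the tool from outside, world axes, zero at the start; "torque": the same for the moment, N m; "opening": opening from 0.0 (shut) to 1.0 (fully open).
Only numpy, scipy, OpenCV 4.12 (cv2) and the standard library are available. Lean on these libraries where they do the work, as an engineer would, in place of code of your own. Each camera call takes 0.05 s, during which the arm holds its last target.

## Working session

There is one attempt and no reset: what is moved stays moved. The work goes in short steps, Python scripts to look and compute and a tool call to move; the robot and the scene stay as the last step left them, time stands still between calls to the robot, and variables do not carry over. Pictures are saved under pics/ and viewed, and the job is handed in when it is done.

Besides the shell and the picture viewer there is one more tool, called after "Request:" as name([rows], argument=value, ...), one row to a line, values as JSON. servo_tool: Moves the arm, as the interface text tells. Its arguments: {"type":"object","properties":{"targets":{"type":"array","items":{"type":"array","items":{"type":"number"}}}},"required":["targets"]}

```bash
mkdir -p pics
cat > h.py <<'E'
import numpy as np, cv2, pickle
from bench import ctrl
from scipy.spatial.transform import Rotation as Ro
def obs(): 
    o=ctrl.get_obs(); return o
def shot(name,fn):
    o=ctrl.get_obs(); c=ctrl.camera(name); c['obs']=o
    cv2.imwrite(f'pics/{fn}.png',c['pixels']); pickle.dump(c,open(f'pics/{fn}.pkl','wb')); return c
def load(fn): return pickle.load(open(f'pics/{fn}.pkl','rb'))
def crop(fn,x0,y0,w,h,s,out):
    im=cv2.imread(f'pics/{fn}.png')[y0:y0+h,x0:x0+w]
    cv2.imwrite(f'pics/{out}.png',cv2.resize(im,None,fx=s,fy=s,interpolation=cv2.INTER_CUBIC))
def ray(c,u,v):
    K=np.array(c['intrinsics'])
    if 'R' in c:
        R=np.array(c['R']);t=np.array(c['t'])
        d=R.T@np.linalg.solve(K,[u,v,1]); o=-R.T@t
    else:
        a=(u-K[0,2])/K[0,0]; b=(v-K[1,2])/K[1,1]; th=np.hypot(a,b)
        s=np.sin(th)/th if th>0 else 1
        d=np.array([a*s,b*s,np.cos(th)])
        T=np.array(c['tool_from_camera']); q=c['obs']['eef_rot']; p=np.array(c['obs']['eef_pos'])
        W=Ro.from_quat([q[1],q[2],q[3],q[0]]).as_matrix()
        d=W@T[:3,:3]@d; o=p+W@T[:3,3]
    return o,d/np.linalg.norm(d)
def atz(c,u,v,z):
    o,d=ray(c,u,v); return o+d*(z-o[2])/d[2]
def tri(*l):
    A=np.zeros((3,3));b=np.zeros(3)
    rs=[ray(*x) for x in l]
    for o,d in rs:
        P=np.eye(3)-np.outer(d,d);A+=P;b+=P@o
    X=np.linalg.solve(A,b)
    return X,[np.linalg.norm((np.eye(3)-np.outer(d,d))@(X-o)) for o,d in rs]
E
python3 - <<'E'
from h import *
for n in ['scene','top','wrist']:
    c=shot(n,n+'0'); print(n,c['intrinsics'],c.get('R'),c.get('t'),c.get('tool_from_camera'))
print(obs())
E
```

```text
scene [[602.73458979   0.         316.77114691]
 [  0.         602.73458979 244.4766119 ]
 [  0.           0.           1.        ]] [[-0.16635034  0.98588143  0.01911449]
 [ 0.52441562  0.10486867 -0.84497977]
 [-0.83505438 -0.13053873 -0.53445656]] [ 0.01358091 -0.20774118  1.60880239] None
top [[506.20053615   0.         316.73027018]
 [  0.         506.20053615 241.38276123]
 [  0.           0.           1.        ]] [[-0.00482582 -0.99954425 -0.02979942]
 [-0.99199042  0.00854649 -0.12602365]
 [ 0.12622089  0.02895258 -0.99157957]] [0.09411229 0.59202744 0.96460274] None
wrist [[371.64829954   0.         321.93742649]
 [  0.         371.64829954 242.29391456]
 [  0.           0.           1.        ]] None None [[-7.87913857e-04 -2.89070879e-01  9.57307373e-01 -1.42962746e-01]
 [ 9.99999646e-01  5.40588185e-05  8.39375556e-04 -5.28373902e-04]
 [-2.94389936e-04  9.57307695e-01  2.89070735e-01 -7.22537594e-02]
 [ 0.00000000e+00  0.00000000e+00  0.00000000e+00  1.00000000e+00]]
{'time_s': 0.15, 'q': array([-1.33428586e+00,  1.81379705e-01,  1.60780274e+00, -2.90532452e-05,
        1.35377276e+00, -2.06310926e-01]), 'dq': array([ 7.05586612e-04,  1.74203739e-04, -2.41912391e-03,  1.56891966e-03,
        1.37862025e-05,  4.40719119e-04]), 'joint_efforts': array([ 9.09857172e-04, -4.45262110e+01, -3.51695216e+01, -3.09047864e-04,
        5.82821755e-03,  7.04998193e-07]), 'eef_pos': array([ 0.24628094, -0.5191116 ,  0.23057405]), 'eef_rot': array([-0.15480556, -0.68982738, -0.15576862,  0.68986199]), 'wrist_force': array([0.08952044, 0.03949999, 0.85999722]), 'torque': array([ 0.02269914, -0.05379943, -0.00991877]), 'opening': 1.0009977113562567}
```

View pics/scene0.png

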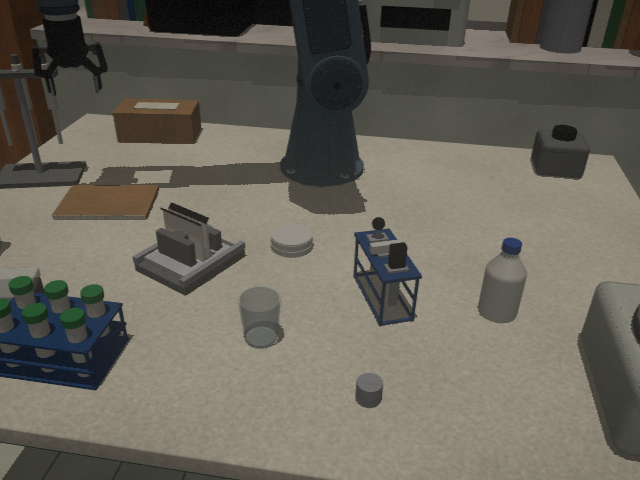

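View pics/top0.png

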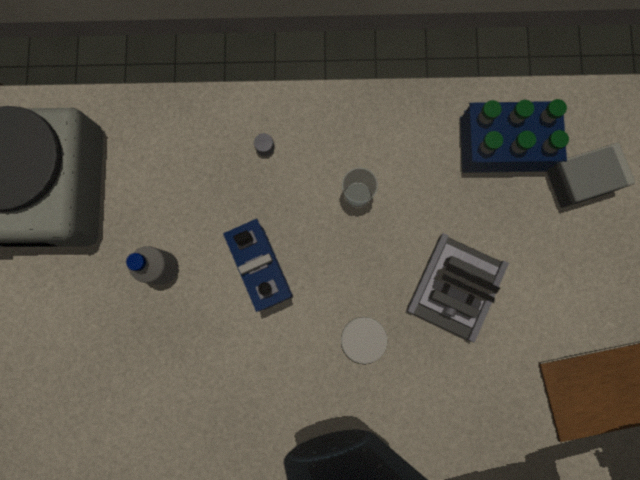

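View pics/wrist0.png

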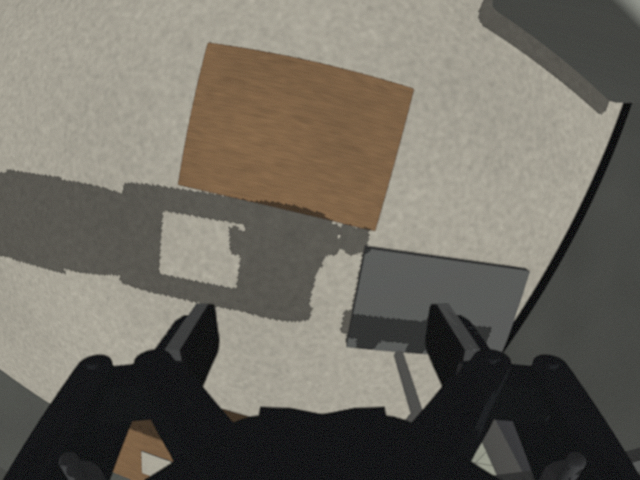

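The top view shows the rack at (258,265). The black block (gauge) is at its far end, about (243,239), with the comb in the middle and the ball at (265,289). The mould is near (458,287). Next I'll enlarge these.

Run:
```python
from h import *
crop('top0',210,205,100,120,5,'c1')
crop('top0',395,225,120,120,5,'c2')
crop('scene0',340,205,100,130,5,'c3')
crop('scene0',125,195,130,100,6,'c4')
```

```text
(no output)
```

View pics/c1.png

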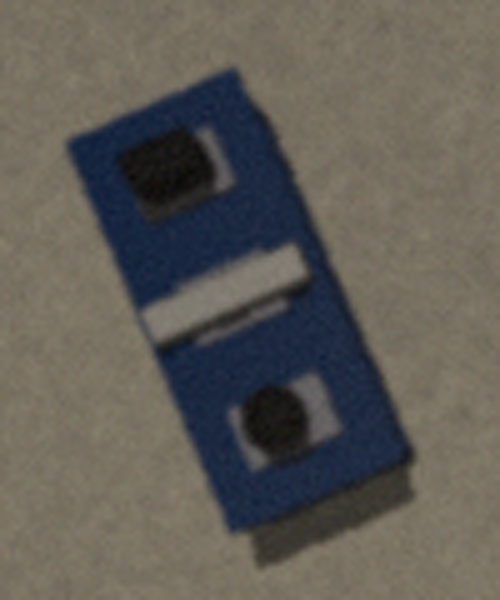

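View pics/c2.png

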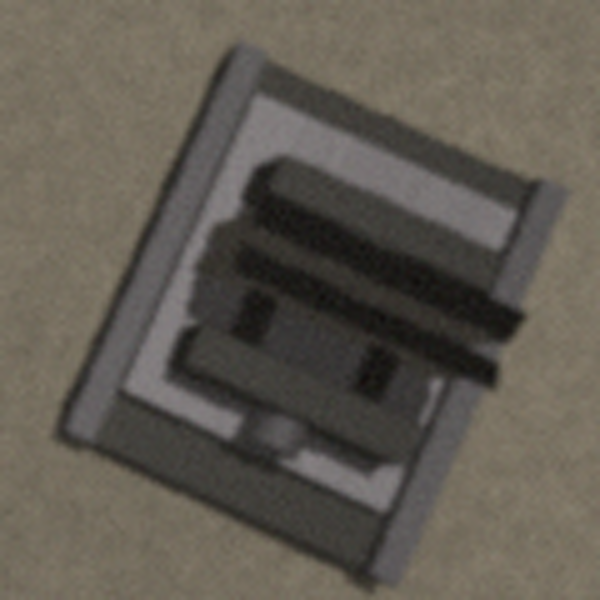

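View pics/c3.png

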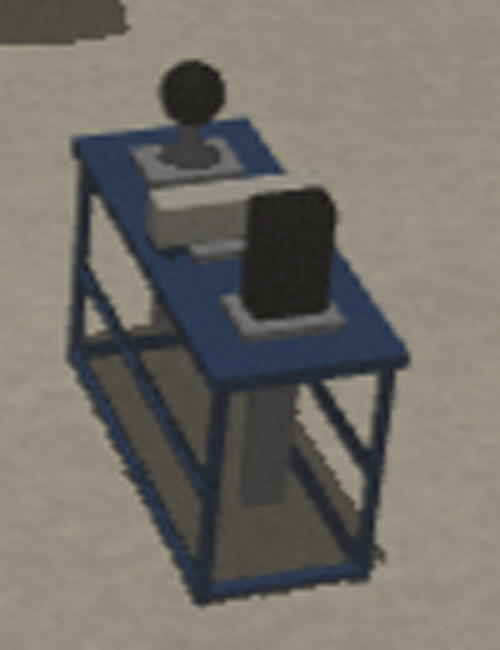

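View pics/c4.png

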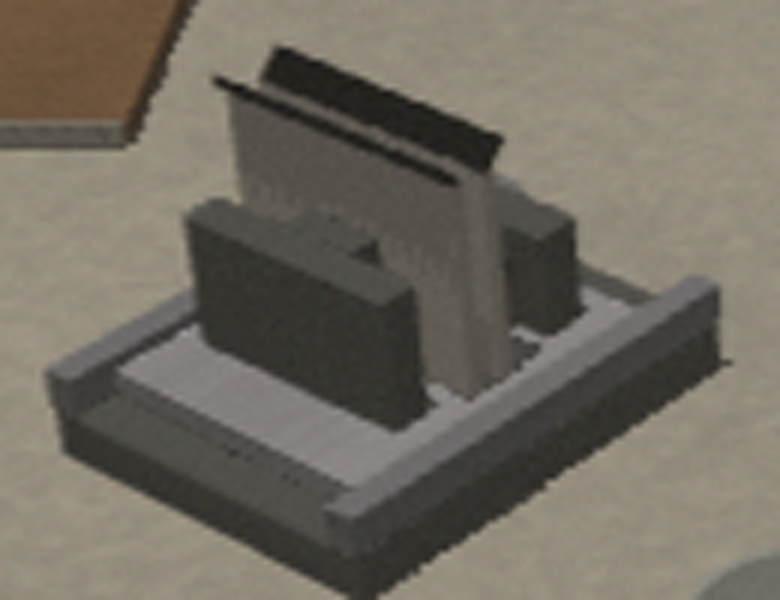

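Run:
```python
from h import *
s=load('scene0');t=load('top0')
np.set_printoptions(precision=4,suppress=True)
P={}
for n,a,b in [('fL',(421.6,277),(223.6,234)),('fR',(382.6,281.4),(257.4,219)),('bR',(354.6,233),(292.4,297)),('bL',(389.4,229),(256.4,311))]:
    P[n],r=tri((s,*a),(t,*b)); print(n,P[n],r)
c=sum(P.values())/4; print('rack',c)
v=(P['fL']+P['fR']-P['bL']-P['bR'])/2; w=(P['fL']+P['bL']-P['fR']-P['bR'])/2
print(np.linalg.norm(v),np.degrees(np.arctan2(v[1],v[0])),np.linalg.norm(w),np.degrees(np.arctan2(w[1],w[0])))
# mould outer ends of lips: right end far lip (c4 503,140)
for n,a,b in [('farlip low-y end',(125+503/6,195+140/6),(395+508/5,225+342/5)),('nearlip',(125+455/6,195+183/6),(395+497/5,225+365/5))]:
    print(n,atz(s,*a,.12),atz(t,*b,.12),tri((s,*a),(t,*b)))
print(atz(t,395+385/5,225+290/5,.12))
for n,p in [('ball',(340+193/5,205+95/5)),]: 
    print(tri((s,*p),(t,210+275/5,205+420/5)))
print('gaugetop',tri((s,340+290/5,205+192/5),(t,210+165/5,205+165/5)))
```

```text
fL [0.601  0.2651 0.0947] [np.float64(0.0009674985758896589), np.float64(0.0009674985758897364)]
fR [0.6288 0.201  0.0963] [np.float64(0.0008670494768878143), np.float64(0.0008670494768878669)]
bR [0.482  0.136  0.0958] [np.float64(0.002090614331648658), np.float64(0.002090614331648724)]
bL [0.4569 0.201  0.0975] [np.float64(0.0008678874800332425), np.float64(0.0008678874800332506)]
rack [0.5422 0.2008 0.0961]
0.1590988049828923 23.93934376818655 0.06971268704989893 112.27047016323476
farlip low-y end [ 0.5229 -0.1323  0.12  ] [ 0.4863 -0.2318  0.12  ] (array([ 0.4791, -0.1924,  0.1023]), [np.float64(0.04357389794869524), np.float64(0.04357389794869525)])
nearlip [ 0.5509 -0.1383  0.12  ] [ 0.4782 -0.2275  0.12  ] (array([ 0.4722, -0.2048,  0.0773]), [np.float64(0.03513325697835336), np.float64(0.03513325697835338)])
[ 0.505  -0.1892  0.12  ]
(array([0.4961, 0.1813, 0.1288]), [np.float64(0.0008326368357679045), np.float64(0.0008326368357679109)])
gaugetop (array([0.586 , 0.2193, 0.147 ]), [np.float64(0.0013114931074009867), np.float64(0.001311493107400956)])
```

```bash
cat >> h.py <<'E'
def Rm(o):
    q=o['eef_rot']; return Ro.from_quat([q[1],q[2],q[3],q[0]]).as_matrix()
def plan(pos,yaw):
    """shift (mm, tool axes) and rotvec for TCP at pos, tool x down, tool y at azimuth yaw deg"""
    o=ctrl.get_obs(); W=Rm(o)
    y=np.array([np.cos(np.radians(yaw)),np.sin(np.radians(yaw)),0]); x=np.array([0,0,-1.]); z=np.cross(x,y)
    G=np.stack([x,y,z],1)
    rv=Ro.from_matrix(W.T@G).as_rotvec(); sh=W.T@(np.array(pos)-o['eef_pos'])*1000
    print('turn',rv.round(4),'shift',sh.round(2),'|',np.linalg.norm(sh).round(1),'q',o['q'].round(3),'pos',o['eef_pos'].round(4))
    return rv,sh
E
python3 - <<'E'
from h import *
o=obs();W=Rm(o);print(W.round(3)); print(np.degrees(np.arctan2(W[1,1],W[0,1])))
plan([.48,-.17,.30],65);plan([.48,-.17,.30],-115)
E
```

```text
[[-0.     0.428 -0.904]
 [ 0.001 -0.904 -0.428]
 [-1.    -0.001 -0.   ]]
-64.62783400799486
turn [-2.2624e+00 -1.6000e-03  4.0000e-04] shift [ -69.05 -215.38 -360.79] | 425.8 q [-1.334  0.181  1.608 -0.     1.354 -0.206] pos [ 0.2463 -0.5191  0.2306]
turn [8.792e-01 4.000e-04 1.400e-03] shift [ -69.05 -215.38 -360.79] | 425.8 q [-1.334  0.181  1.608 -0.     1.354 -0.206] pos [ 0.2463 -0.5191  0.2306]
```

Request:
servo_tool([
  [0,0,0,-50,0,0,1],
  [0.12,0,0,-69,-30,-50,1],
  [0.27,0,0,-69,-60,-100,1],
  [0.43,0,0,-69,-95,-155,1],
  [0.6,0,0,-69,-130,-210,1],
  [0.75,0,0,-69,-160,-265,1],
  [0.88,0,0,-69,-190,-318,1],
  [0.88,0,0,-69,-215,-361,1],
])

```text
time_s: 1.15
eef_pos: [0.4812, -0.1683, 0.2999]
eef_rot: [0.154, -0.69, 0.153, 0.69]
wrist_force: [0.7, -0.2, -1.3]
opening: 1.0
```

Run:
```python
from h import *
o=obs(); print(o['time_s'],o['eef_pos'],o['q'])
shot('wrist','w1')
```

```text
1.15 [ 0.48117489 -0.1682982   0.2999207 ] [-5.70264356e-01 -1.88074801e-02  1.68219134e+00  9.38633723e-04
  1.47902704e+00  1.43891888e+00]
```

View pics/w1.png

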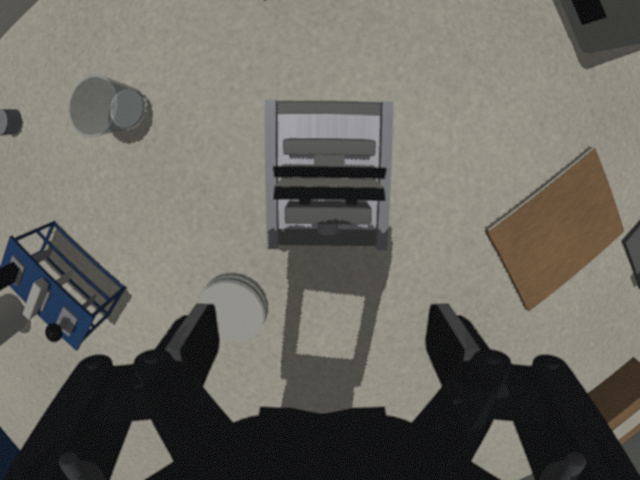

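Run:
```python
from h import *
crop('w1',255,90,150,170,4.6,'c5')
```

```text
(no output)
```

View pics/c5.png

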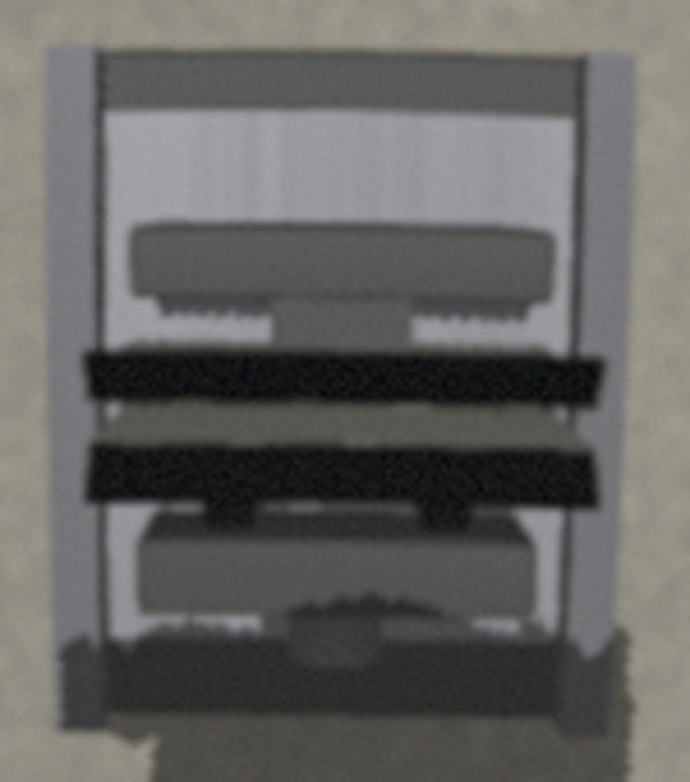

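Run:
```python
from h import *
c=load('w1')
np.set_printoptions(precision=4,suppress=True)
f=lambda x,y,z:atz(c,255+x/4.6,90+y/4.6,z)
m=(f(345,402,.11)+f(345,448,.11))/2; n=(f(345,355.5,.12)+f(345,502,.12))/2
print(m,n,np.linalg.norm(f(345,402,.11)-f(345,448,.11)),np.linalg.norm(f(345,355.5,.12)-f(345,502,.12)))
L=(f(85,353,.12)+f(87,500,.12))/2;R=(f(604,358,.12)+f(599,507,.12))/2
print(L,R,(L+R)/2,np.linalg.norm(L-R),np.degrees(np.arctan2(*(R-L)[1::-1])))
# rack top in wrist
plan([.555,.205,.28],-67)
```

```text
[ 0.5033 -0.1875  0.11  ] [ 0.5039 -0.1876  0.12  ] 0.009115432892699709 0.02819140423567927
[ 0.5255 -0.1431  0.12  ] [ 0.4828 -0.2321  0.12  ] [ 0.5042 -0.1876  0.12  ] 0.09865840417986718 -115.65194421757575
turn [-0.8341 -0.0022  0.0054] shift [  22.07 -363.37   89.62] | 374.9 q [-0.561 -0.018  1.681  0.006  1.479  1.442] pos [ 0.4839 -0.1626  0.3   ]
```

Run:
```python
from h import *
plan([.588,.2208,.26],-67)
```

```text
turn [-0.8341 -0.0022  0.0054] shift [  42.22 -391.43   66.28] | 399.2 q [-0.561 -0.018  1.681  0.006  1.479  1.442] pos [ 0.4839 -0.1626  0.3   ]
```

Request:
servo_tool([
  [-0.1,0,0,0,-50,8,1],
  [-0.25,0,0,0,-105,16,1],
  [-0.4,0,0,5,-160,25,1],
  [-0.55,0,0,15,-215,35,1],
  [-0.7,-0.002,0.003,25,-270,45,1],
  [-0.834,-0.002,0.005,35,-330,55,1],
  [-0.834,-0.002,0.005,42,-391.4,66.3,1],
  [-0.834,-0.002,0.005,42,-391.4,66.3,1],
])

```text
time_s: 2.2
eef_pos: [0.5872, 0.2246, 0.2583]
eef_rot: [-0.142, -0.692, -0.143, 0.693]
wrist_force: [0.2, -0.2, 0.5]
opening: 0.996
```

Run:
```python
from h import *
c=shot('wrist','w2'); print(c['obs']['eef_pos'],c['obs']['dq'].round(3),obs()['eef_pos'])
```

```text
[0.58720227 0.22456242 0.25826899] [-0.063 -0.039  0.029 -0.034  0.011 -0.032] [0.58731749 0.22239465 0.25882027]
```

View pics/w2.png

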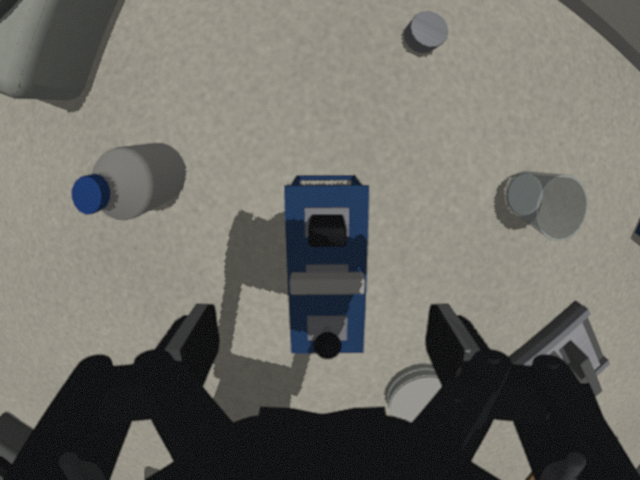

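Run:
```python
from h import *
c=shot('wrist','w3'); print(c['obs']['eef_pos'],c['obs']['dq'].round(3))
crop('w3',270,165,115,115,6,'c6')
```

```text
[0.58731749 0.22239465 0.25882027] [-0.053 -0.033  0.018 -0.013  0.003 -0.008]
```

View pics/c6.png

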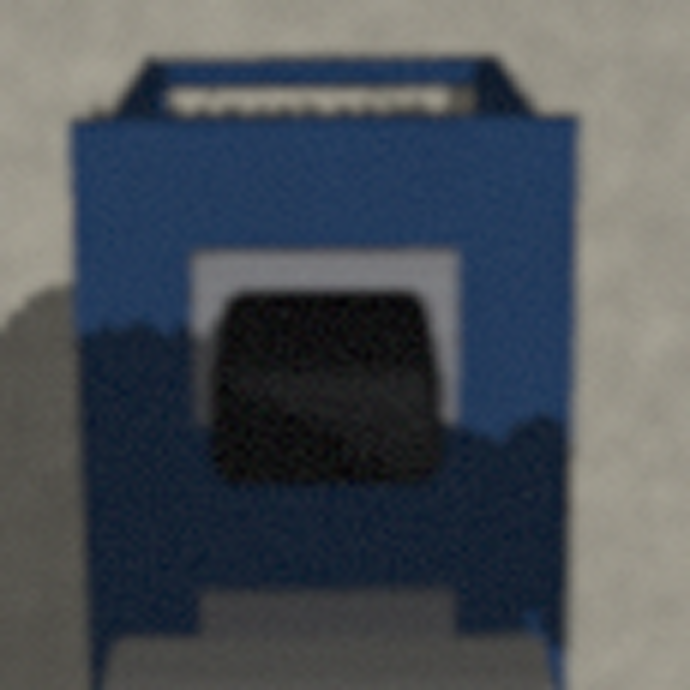

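Run:
```python
from h import *
np.set_printoptions(precision=4,suppress=True)
c=load('w3');o=c['obs'];W=Rm(o)
f=lambda x,y,z:atz(c,270+x/6,165+y/6,z)
a,b=f(190,251,.104),f(460,251,.104); print('flange',np.linalg.norm(a-b),np.degrees(np.arctan2(*(b-a)[1::-1])))
e=(b-a)/np.linalg.norm(b-a); g=np.array([e[1],-e[0],0]) ; print(g)
g=-g if g[0]>0 else g   # toward robot
print('flange c',(a+b)/2+.012*g)
a2,b2=f(215,482,.148),f(440,482,.148); print('handle',np.linalg.norm(a2-b2),np.degrees(np.arctan2(*(b2-a2)[1::-1])),(a2+b2)/2-.008*g)
a3,b3=f(228,293,.104),f(425,293,.104); print('handle base',np.linalg.norm(a3-b3),(a3+b3)/2+.008*g)
r=[f(73,120,.1),f(578,120,.1),f(93,610,.1),f(566,610,.1)]
for p,q in ((0,1),(0,2),(1,3)): d=r[q]-r[p]; print('rack',np.linalg.norm(d),np.degrees(np.arctan2(d[1],d[0])))
print('rack end mid',(r[0]+r[1])/2+.03*g)
# height check from two views: handle near top edge mid & scene
s=load('scene0')
plan([.587,.2208,.115],-67)
```

```text
flange 0.03675942686473863 -66.76743923618626
[-0.9189 -0.3945  0.    ]
flange c [0.5882 0.2211 0.104 ]
handle 0.026841157611980127 -66.79278785426351 [0.589  0.2214 0.148 ]
handle base 0.026928062667162474 [0.5865 0.2202 0.104 ]
rack 0.06901125280862458 -66.7522028433194
rack 0.07123823790313162 -156.0613706781705
rack 0.07130660149647372 -156.38895711356375
rack end mid [0.5878 0.2209 0.1   ]
turn [0.0014 0.0014 0.0002] shift [144.39  -0.02   0.36] | 144.4 q [ 0.171  0.276  1.435 -0.     1.432  1.339] pos [0.5875 0.221  0.2594]
```

Run:
```python
from h import *
plan([.588,.221,.107],-66.7)
```

```text
turn [-0.0038  0.0014  0.0002] shift [152.38   0.19  -0.65] | 152.4 q [ 0.171  0.276  1.435 -0.     1.432  1.339] pos [0.5875 0.221  0.2594]
```

Request:
servo_tool([
  [-0.004,0.0014,0,30,0,-0.6,1],
  [-0.004,0.0014,0,65,0,-0.6,1],
  [-0.004,0.0014,0,95,0,-0.6,1],
  [-0.004,0.0014,0,120,0,-0.6,1],
  [-0.004,0.0014,0,138,0,-0.6,1],
  [-0.004,0.0014,0,148,0,-0.6,1],
  [-0.004,0.0014,0,152.4,0.2,-0.6,1],
  [-0.004,0.0014,0,152.4,0.2,-0.6,1],
])

```text
time_s: 3.3
eef_pos: [0.5883, 0.2209, 0.1074]
eef_rot: [0.143, 0.693, 0.143, -0.692]
wrist_force: [-0.4, 0.9, 0.2]
opening: 0.999
```

Run:
```python
from h import *
c=shot('wrist','w4'); plan([.588,.221,.107],-66.7); print(obs()['wrist_force'])
crop('w4',120,120,400,300,2,'c7')
```

```text
turn [ 0.0003 -0.0012 -0.0001] shift [ 0.78 -0.17  0.48] | 0.9 q [0.171 0.425 1.561 0.    1.154 1.334] pos [0.5885 0.221  0.1078]
[ 0.67555245  0.1181868  -0.47080716]
```

View pics/c7.png

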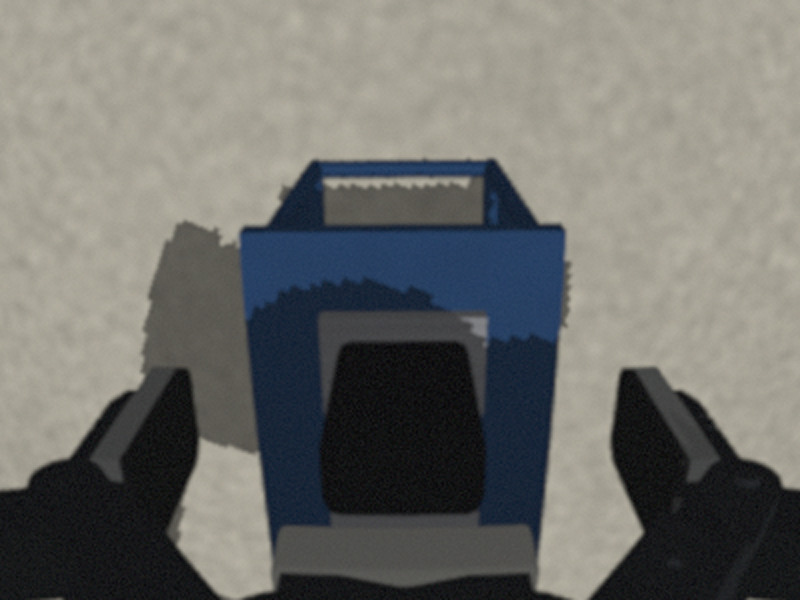

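The handle sits centred between the fingers (columns 322–484 of the crop, with the fingers at 190 and 615), so I'll close on it.

Request:
servo_tool([
  [0,0,0,0,0,0,0.5],
  [0,0,0,0,0,0,0],
  [0,0,0,0,0,0,-0.5],
  [0,0,0,0,0,0,-1],
  [0,0,0,0,0,0,-1],
  [0,0,0,0,0,0,-1],
  [0,0,0,0,0,0,-1],
  [0,0,0,0,0,0,-1],
])

```text
time_s: 4.35
eef_pos: [0.5887, 0.2211, 0.1081]
eef_rot: [0.143, 0.693, 0.143, -0.692]
wrist_force: [-0.7, -0.4, 4.6]
opening: 0.32
```

Run:
```python
from h import *
c=shot('wrist','w5'); plan([.588,.221,.107],-66.7); print(obs()['wrist_force'],obs()['opening'])
crop('w5',120,120,400,300,2,'c8')
```

```text
turn [ 0.0003 -0.0018 -0.0002] shift [ 1.08 -0.17  0.72] | 1.3 q [0.171 0.425 1.56  0.    1.154 1.334] pos [0.5887 0.2211 0.1081]
[0.08876255 0.22395176 4.15283126] 0.3203469013644457
```

View pics/c8.png

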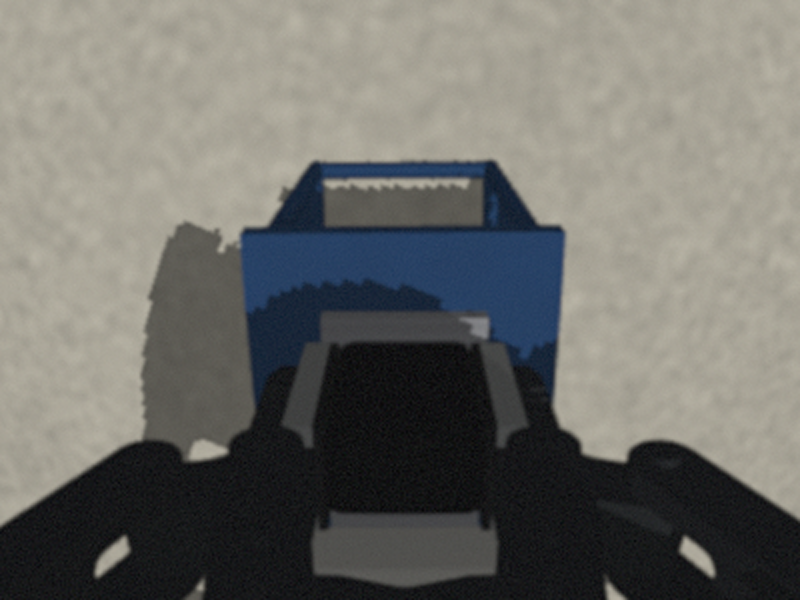

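Request:
servo_tool([
  [0,0,0,-4,0,0,-1],
  [0,0,0,-15,0,0,-1],
  [0,0,0,-35,0,0,-1],
  [0,0,0,-58,0,0,-1],
  [0,0,0,-82,0,0,-1],
  [0,0,0,-105,0,0,-1],
  [0,0,0,-125,0,0,-1],
  [0,0,0,-140,0,0,-1],
])

```text
time_s: 5.4
eef_pos: [0.5888, 0.2211, 0.2501]
eef_rot: [0.143, 0.694, 0.143, -0.691]
wrist_force: [-0.9, -0.6, -1.2]
opening: 0.317
```

Run:
```python
from h import *
c=shot('wrist','w6'); print(obs()['wrist_force'],obs()['opening'])
plan([.5036,-.1875,.248],-115.5)
```

```text
[1.61220418 0.7268751  0.12530612] 0.3198064879512622
turn [ 0.8521 -0.0061  0.0014] shift [  2.96 341.33 240.82] | 417.7 q [0.171 0.281 1.444 0.    1.41  1.334] pos [0.5896 0.2213 0.252 ]
```

View pics/w6.png

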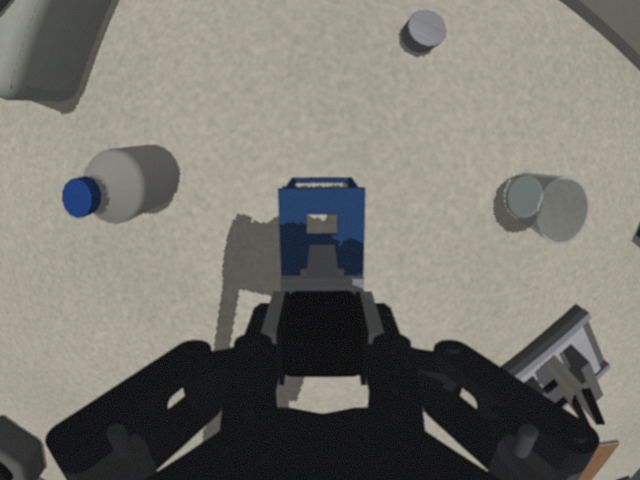

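Request:
servo_tool([
  [0.04,0,0,0,15,10,-1],
  [0.12,0,0,0,48,34,-1],
  [0.22,0,0,0,88,62,-1],
  [0.33,0,0,0,130,92,-1],
  [0.44,-0.003,0,0,172,122,-1],
  [0.55,-0.003,0,0,214,152,-1],
  [0.66,-0.004,0,0,256,181,-1],
  [0.76,-0.005,0.001,2,298,211,-1],
])

```text
time_s: 6.45
eef_pos: [0.5122, -0.1381, 0.2482]
eef_rot: [0.126, -0.696, 0.126, 0.696]
wrist_force: [0.1, -0.2, -0.9]
opening: 0.32
```

Run:
```python
from h import *
plan([.5036,-.1875,.245],-115.5)
```

```text
turn [0.0864 0.0004 0.0003] shift [ 3.2  49.29 -9.31] | 50.3 q [-0.487  0.067  1.699  0.     1.376  1.442] pos [ 0.5122 -0.1381  0.2482]
```

Request:
servo_tool([
  [0.03,0,0,1,20,-3,-1],
  [0.06,0,0,2,35,-6,-1],
  [0.086,0,0,3,44,-8,-1],
  [0.086,0,0,3.2,49.3,-9.3,-1],
  [0.086,0,0,3.2,49.3,-9.3,-1],
  [0.086,0,0,3.2,49.3,-9.3,-1],
  [0.086,0,0,3.2,49.3,-9.3,-1],
  [0.086,0,0,3.2,49.3,-9.3,-1],
])

```text
time_s: 7.45
eef_pos: [0.5037, -0.1872, 0.2451]
eef_rot: [0.156, -0.69, 0.156, 0.69]
wrist_force: [-0.3, 0.1, -1.0]
opening: 0.319
```

Run:
```python
from h import *
c=shot('wrist','w7');shot('scene','s7');shot('top','t7'); print(obs()['wrist_force'])
plan([.5036,-.1875,.245],-115.5)
crop('w7',220,120,200,180,4,'c9')
crop('s7',100,100,160,200,3.,'c10')
crop('t7',395,205,120,140,4,'c11')
```

```text
[ 0.54117243 -1.02598551 -1.20705934]
turn [0.0007 0.0003 0.0003] shift [ 0.03  0.11 -0.04] | 0.1 q [-0.577  0.085  1.686  0.     1.371  1.438] pos [ 0.5036 -0.1874  0.245 ]
```

View pics/c9.png

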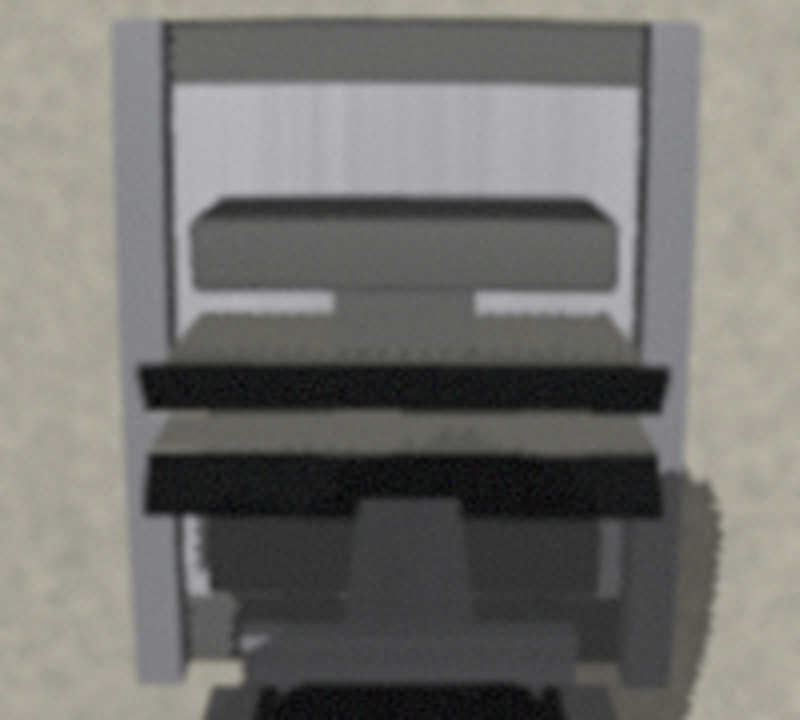

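View pics/c10.png

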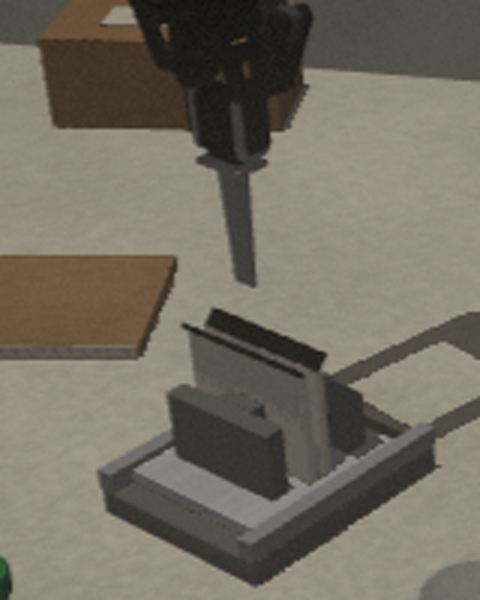

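View pics/c11.png

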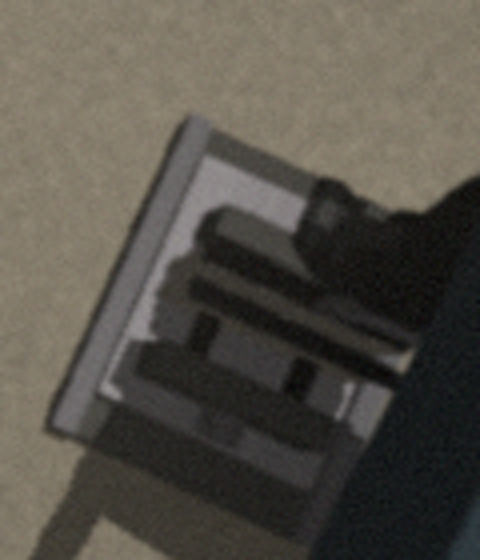

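Run:
```python
from h import *
np.set_printoptions(precision=4,suppress=True)
a=load('w1');b=load('w7')
A=lambda x,y:(a,255+x/4.6,90+y/4.6); B=lambda x,y:(b,220+x/4,120+y/4)
for n,p,q in [('UL',(85,353),(139,367)),('UR',(604,358),(670,370)),('LL',(87,500),(146,513)),('LR',(599,507),(661,515)),('upper bot',(345,402),(405,411)),('lower top',(345,449),(405,455))]:
    X,r=tri(A(*p),B(*q)); print(n,X,r[0])
f=lambda x,y,z:atz(*B(x,y),z)
m=(f(405,411,.11)+f(405,455,.11))/2; n=(f(405,368.5,.12)+f(405,514,.12))/2
L=(f(139,367,.12)+f(146,513,.12))/2;R=(f(670,370,.12)+f(661,515,.12))/2
print(m,n,(L+R)/2,np.degrees(np.arctan2(*(R-L)[1::-1])))
o=b['obs']; tipz=o['eef_pos'][2]-.087
print('tip edge L/R',f(357,497,tipz),f(462,497,tipz)); print(o['eef_pos'])
xm=np.array([.9,-.43,0])  # mould x-ish
W=Rm(o); print('tool z',W[:,2])
mid=(f(357,497,tipz)+f(462,497,tipz))/2
print('tip front edge rel TCP in tool', W.T@(mid-o['eef_pos'])*1000)
print('slot rel TCP in tool', W.T@(m-o['eef_pos'])*1000, W.T@((L+R)/2-o['eef_pos'])*1000)
```

```text
UL [ 0.5384 -0.149   0.1183] 0.0001025921784269492
UR [ 0.4961 -0.2382  0.1215] 0.00010177540516969931
LL [ 0.5126 -0.1367  0.1186] 2.9046342519172333e-05
LR [ 0.469  -0.226   0.1167] 0.0001390045796521276
upper bot [ 0.5076 -0.1894  0.1112] 3.538951727652248e-05
lower top [ 0.4987 -0.1853  0.1073] 0.00012879309491501295
[ 0.5034 -0.1874  0.11  ] [ 0.5042 -0.1878  0.12  ] [ 0.5044 -0.1877  0.12  ] -115.71489238753469
tip edge L/R [ 0.5084 -0.1812  0.1581] [ 0.5011 -0.1966  0.1581]
[ 0.5037 -0.1872  0.2451]
tool z [-0.903   0.4295  0.0003]
tip front edge rel TCP in tool [86.9991  1.1548 -1.7462]
slot rel TCP in tool [135.0693   0.3797   0.0878] [125.069    0.1951  -0.8559]
```

Request:
servo_tool([
  [0.003,0,0,8,0,0,-1],
  [0.003,0,0,18,0,-0.1,-1],
  [0.003,0,0,27,0,-0.1,-1],
  [0.003,0,0,35,0,-0.1,-1],
  [0.003,0,0,42,0,-0.1,-1],
  [0.003,0,0,48,0,-0.1,-1],
  [0.003,0,0,52,0,-0.1,-1],
  [0.003,0,0,54,0,-0.1,-1],
])

```text
time_s: 8.6
eef_pos: [0.5037, -0.1874, 0.1909]
eef_rot: [0.157, -0.689, 0.157, 0.69]
wrist_force: [-0.3, 0.4, -1.3]
opening: 0.319
```

```bash
cat >> h.py <<'E'
def forces(n=6):
    F=[];P=[];T=[]
    for i in range(n):
        ctrl.camera('top'); o=ctrl.get_obs(); F.append(o['wrist_force']);P.append(o['eef_pos']);T.append(o['torque'])
    F=np.array(F);P=np.array(P)
    W=Rm(ctrl.get_obs()); 
    o=ctrl.get_obs()
    print('t',round(o['time_s'],2),'F tool',(F.mean(0)@W).round(2),'sd',F.std(0).round(2),'pos',P[-1].round(4),'tip below edge mm',round((.11-(P[-1][2]-.087))*1000,1),'tau',(np.mean(T,0)@W).round(3))
E
python3 - <<'E'
from h import *
forces(8)
c=shot('wrist','w8');shot('scene','s8')
crop('w8',220,120,200,180,4,'c12')
crop('s8',100,100,160,200,3.,'c13')
plan([.5036,-.1875,.191],-115.65)
E
```

```text
t 9.0 F tool [1.51 0.13 0.06] sd [0.38 0.52 0.38] pos [ 0.5038 -0.1875  0.1913] tip below edge mm 5.7 tau [ 0.007 -0.02  -0.004]
turn [0.0004 0.0001 0.0002] shift [0.18 0.15 0.11] | 0.3 q [-0.577  0.137  1.741  0.     1.263  1.441] pos [ 0.5038 -0.1874  0.1912]
```

View pics/c12.png

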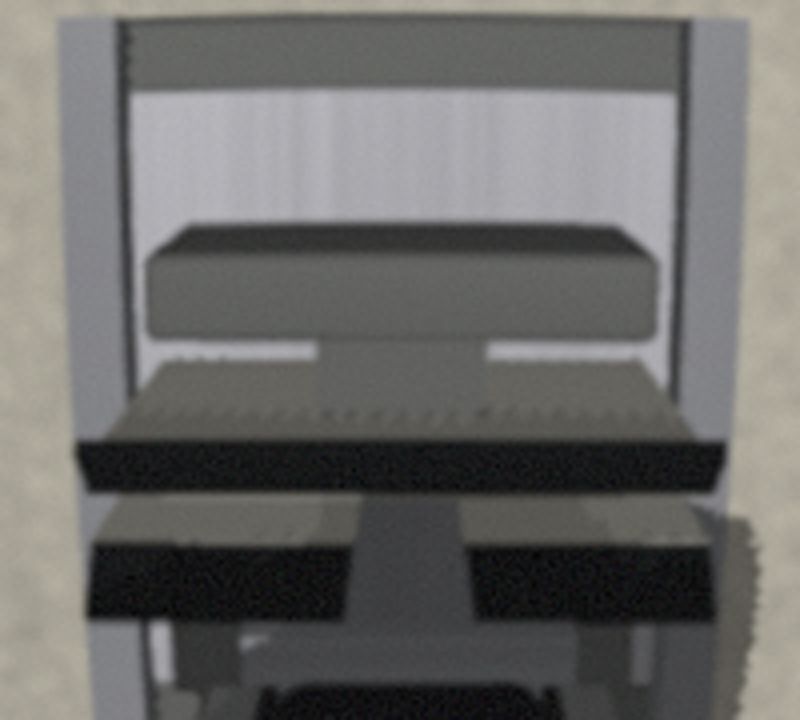

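View pics/c13.png

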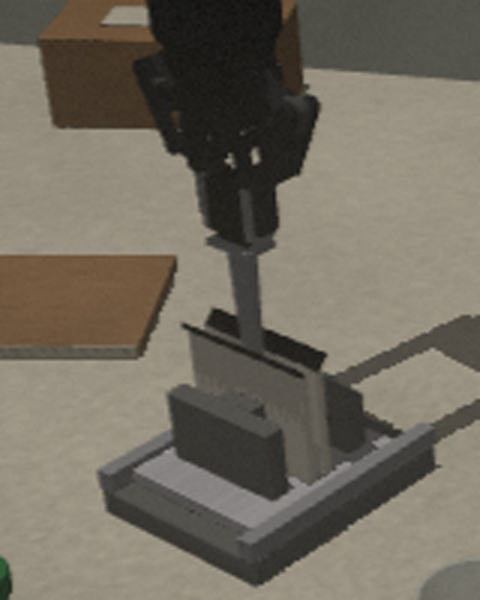

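The blade is in the gap, with its tip about 6 mm below the plates' edge and only its own weight on the wrist. I'll go on slowly, watching the force.

Request:
servo_tool([
  [0,0,0,2,0,0,-1],
  [0,0,0,4,0,0,-1],
  [0,0,0,6,0,0,-1],
  [0,0,0,8,0,0,-1],
  [0,0,0,10,0,0,-1],
  [0,0,0,11,0,0,-1],
  [0,0,0,12,0,0,-1],
  [0,0,0,12,0,0,-1],
])

```text
time_s: 10.1
eef_pos: [0.5037, -0.1874, 0.1791]
eef_rot: [0.157, -0.689, 0.157, 0.69]
wrist_force: [0.6, -0.8, -0.9]
opening: 0.319
```

Run:
```python
from h import *
forces(4)
plan([.5038,-.1875,.179],-115.65)
```

```text
t 10.3 F tool [ 1.66  0.28 -0.6 ] sd [0.5  0.32 0.3 ] pos [ 0.5038 -0.1875  0.1793] tip below edge mm 17.7 tau [-0.012 -0.019 -0.022]
turn [ 0.0004 -0.0001  0.0002] shift [0.29 0.04 0.01] | 0.3 q [-0.577  0.151  1.752  0.     1.239  1.441] pos [ 0.5038 -0.1875  0.1793]
```

Request:
servo_tool([
  [0,0,0,1,0,0,-1],
  [0,0,0,2,0,0,-1],
  [0,0,0,3,0,0,-1],
  [0,0,0,4,0,0,-1],
  [0,0,0,5,0,0,-1],
  [0,0,0,5,0,0,-1],
  [0,0,0,5,0,0,-1],
  [0,0,0,5,0,0,-1],
])

```text
time_s: 11.3
eef_pos: [0.5038, -0.1875, 0.1743]
eef_rot: [-0.157, 0.69, -0.157, -0.689]
wrist_force: [0.0, -0.0, -1.3]
opening: 0.319
```

Run:
```python
from h import *
forces(5)
```

```text
t 11.55 F tool [ 1.09 -0.22 -0.06] sd [0.26 0.41 0.39] pos [ 0.5038 -0.1875  0.1743] tip below edge mm 22.7 tau [0.006 0.007 0.003]
```

Request:
servo_tool([
  [0,0,0,1,0,0,-1],
  [0,0,0,2,0,0,-1],
  [0,0,0,3,0,0,-1],
  [0,0,0,4,0,0,-1],
  [0,0,0,4,0,0,-1],
  [0,0,0,4,0,0,-1],
  [0,0,0,4,0,0,-1],
  [0,0,0,4,0,0,-1],
])

```text
time_s: 12.55
eef_pos: [0.5039, -0.1875, 0.1703]
eef_rot: [-0.157, 0.69, -0.157, -0.689]
wrist_force: [0.7, -0.1, -1.4]
opening: 0.318
```

Run:
```python
from h import *
forces(5)
```

```text
t 12.8 F tool [1.26 0.15 0.32] sd [0.5  0.34 0.55] pos [ 0.5038 -0.1875  0.1703] tip below edge mm 26.7 tau [ 0.019 -0.006  0.009]
```

Request:
servo_tool([
  [0,0,0,1,0,0,-1],
  [0,0,0,2,0,0,-1],
  [0,0,0,3,0,0,-1],
  [0,0,0,4,0,0,-1],
  [0,0,0,4,0,0,-1],
  [0,0,0,4,0,0,-1],
  [0,0,0,4,0,0,-1],
  [0,0,0,4,0,0,-1],
])

```text
time_s: 13.8
eef_pos: [0.5038, -0.1875, 0.1663]
eef_rot: [-0.157, 0.69, -0.157, -0.689]
wrist_force: [0.1, -0.5, -1.7]
opening: 0.326
```

Run:
```python
from h import *
forces(5)
```

```text
t 14.05 F tool [1.45 0.09 0.04] sd [0.61 0.75 0.64] pos [ 0.5038 -0.1875  0.1663] tip below edge mm 30.7 tau [-0.007 -0.027  0.013]
```

Request:
servo_tool([
  [0,0,0,1,0,0,-1],
  [0,0,0,2,0,0,-1],
  [0,0,0,3,0,0,-1],
  [0,0,0,3,0,0,-1],
  [0,0,0,3,0,0,-1],
  [0,0,0,3,0,0,-1],
  [0,0,0,3,0,0,-1],
  [0,0,0,3,0,0,-1],
])

```text
time_s: 15.05
eef_pos: [0.5039, -0.1875, 0.1633]
eef_rot: [-0.157, 0.69, -0.157, -0.689]
wrist_force: [-0.3, -0.7, -1.4]
opening: 0.319
```

Run:
```python
from h import *
forces(5)
```

```text
t 15.3 F tool [ 1.26 -0.15  0.26] sd [0.35 0.35 0.5 ] pos [ 0.5038 -0.1874  0.1633] tip below edge mm 33.7 tau [0.015 0.03  0.013]
```

Request:
servo_tool([
  [0,0,0,1,0,0,-1],
  [0,0,0,2,0,0,-1],
  [0,0,0,3,0,0,-1],
  [0,0,0,3,0,0,-1],
  [0,0,0,3,0,0,-1],
  [0,0,0,3,0,0,-1],
  [0,0,0,3,0,0,-1],
  [0,0,0,3,0,0,-1],
])

```text
time_s: 16.3
eef_pos: [0.5039, -0.1875, 0.1604]
eef_rot: [-0.157, 0.69, -0.157, -0.689]
wrist_force: [-0.1, 0.4, -0.4]
opening: 0.318
```

Run:
```python
from h import *
forces(5)
```

```text
t 16.55 F tool [1.19 0.06 0.51] sd [0.39 0.36 0.39] pos [ 0.5039 -0.1874  0.1603] tip below edge mm 36.7 tau [-0.011  0.008  0.003]
```

Request:
servo_tool([
  [0,0,0,1,0,0,-1],
  [0,0,0,2,0,0,-1],
  [0,0,0,3,0,0,-1],
  [0,0,0,3,0,0,-1],
  [0,0,0,3,0,0,-1],
  [0,0,0,3,0,0,-1],
  [0,0,0,3,0,0,-1],
  [0,0,0,3,0,0,-1],
])

```text
time_s: 17.55
eef_pos: [0.5038, -0.1875, 0.1573]
eef_rot: [-0.157, 0.69, -0.157, -0.689]
wrist_force: [0.9, 0.0, -1.7]
opening: 0.327
```

Run:
```python
from h import *
forces(5)
```

```text
t 17.8 F tool [ 1.53 -0.16  0.07] sd [0.2  0.33 0.41] pos [ 0.5038 -0.1874  0.1573] tip below edge mm 39.7 tau [ 0.     0.003 -0.021]
```

Request:
servo_tool([
  [0,0,0,1,0,0,-1],
  [0,0,0,2,0,0,-1],
  [0,0,0,3,0,0,-1],
  [0,0,0,3,0,0,-1],
  [0,0,0,3,0,0,-1],
  [0,0,0,3,0,0,-1],
  [0,0,0,3,0,0,-1],
  [0,0,0,3,0,0,-1],
])

```text
time_s: 18.8
eef_pos: [0.5039, -0.1875, 0.1543]
eef_rot: [-0.157, 0.69, -0.157, -0.689]
wrist_force: [1.6, -0.6, -1.7]
opening: 0.318
```

Run:
```python
from h import *
forces(5)
c=shot('wrist','w9')
crop('w9',220,120,200,180,4,'c14')
```

```text
t 19.05 F tool [ 1.69 -0.09 -0.26] sd [0.47 0.52 0.28] pos [ 0.5039 -0.1875  0.1543] tip below edge mm 42.7 tau [-0.006  0.113 -0.002]
```

View pics/c14.png

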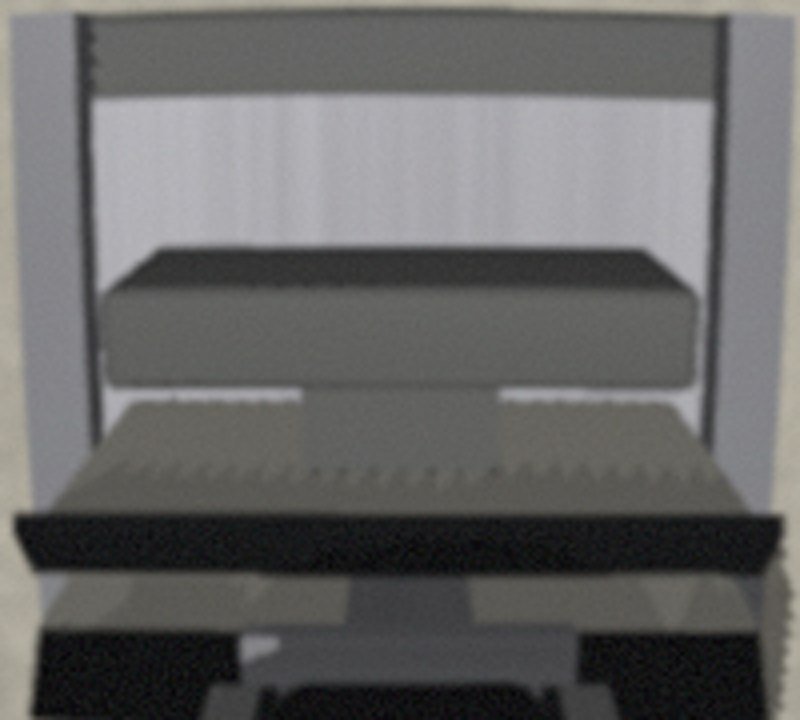

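Request:
servo_tool([
  [0,0,0,1,0,0,-1],
  [0,0,0,2,0,0,-1],
  [0,0,0,2,0,0,-1],
  [0,0,0,2,0,0,-1],
  [0,0,0,2,0,0,-1],
  [0,0,0,2,0,0,-1],
  [0,0,0,2,0,0,-1],
  [0,0,0,2,0,0,-1],
])

```text
time_s: 20.1
eef_pos: [0.5038, -0.1875, 0.1523]
eef_rot: [-0.157, 0.69, -0.157, -0.689]
wrist_force: [0.0, -1.1, -0.4]
opening: 0.32
```

Run:
```python
from h import *
forces(5)
```

```text
t 20.35 F tool [ 1.2  -0.12 -0.21] sd [0.43 0.33 0.47] pos [ 0.5038 -0.1875  0.1523] tip below edge mm 44.7 tau [0.013 0.084 0.001]
```

Request:
servo_tool([
  [0,0,0,1,0,0,-1],
  [0,0,0,2,0,0,-1],
  [0,0,0,2,0,0,-1],
  [0,0,0,2,0,0,-1],
  [0,0,0,2,0,0,-1],
  [0,0,0,2,0,0,-1],
  [0,0,0,2,0,0,-1],
  [0,0,0,2,0,0,-1],
])

```text
time_s: 21.35
eef_pos: [0.5038, -0.1875, 0.1503]
eef_rot: [-0.157, 0.69, -0.157, -0.689]
wrist_force: [0.4, -0.7, -1.9]
opening: 0.316
```

Run:
```python
from h import *
forces(5)
```

```text
t 21.6 F tool [ 1.88 -0.08 -0.41] sd [0.79 0.35 0.31] pos [ 0.5038 -0.1875  0.1503] tip below edge mm 46.7 tau [0.012 0.113 0.025]
```

Request:
servo_tool([
  [0,0,0,1,0,0,-1],
  [0,0,0,2,0,0,-1],
  [0,0,0,2,0,0,-1],
  [0,0,0,2,0,0,-1],
  [0,0,0,2,0,0,-1],
  [0,0,0,2,0,0,-1],
  [0,0,0,2,0,0,-1],
  [0,0,0,2,0,0,-1],
])

```text
time_s: 22.6
eef_pos: [0.5039, -0.1875, 0.1484]
eef_rot: [-0.157, 0.69, -0.157, -0.689]
wrist_force: [-0.9, -0.3, 1.4]
opening: 0.323
```

Run:
```python
from h import *
forces(5)
```

```text
t 22.85 F tool [-0.84 -0.29  0.32] sd [0.63 0.37 0.5 ] pos [ 0.5039 -0.1875  0.1484] tip below edge mm 48.6 tau [ 0.003 -0.043  0.02 ]
```

Request:
servo_tool([
  [0,0,0,1,0,0,-1],
  [0,0,0,2,0,0,-1],
  [0,0,0,2,0,0,-1],
  [0,0,0,2,0,0,-1],
  [0,0,0,2,0,0,-1],
  [0,0,0,2,0,0,-1],
  [0,0,0,2,0,0,-1],
  [0,0,0,2,0,0,-1],
])

```text
time_s: 23.85
eef_pos: [0.504, -0.1876, 0.1465]
eef_rot: [-0.157, 0.69, -0.157, -0.689]
wrist_force: [0.4, 0.0, 2.2]
opening: 0.317
```

Run:
```python
from h import *
forces(5)
```

```text
t 24.1 F tool [-3.08  0.21 -0.19] sd [0.45 0.46 0.67] pos [ 0.504  -0.1876  0.1465] tip below edge mm 50.5 tau [0.025 0.096 0.   ]
```

Drag started at about 47 mm and is now about 4.4 N, rising by roughly 1.15 N/mm. One more millimetre will make it snug.

Request:
servo_tool([
  [0,0,0,0.5,0,0,-1],
  [0,0,0,1,0,0,-1],
  [0,0,0,1.2,0,0,-1],
  [0,0,0,1.2,0,0,-1],
  [0,0,0,1.2,0,0,-1],
  [0,0,0,1.2,0,0,-1],
  [0,0,0,1.2,0,0,-1],
  [0,0,0,1.2,0,0,-1],
])

```text
time_s: 25.1
eef_pos: [0.504, -0.1876, 0.1454]
eef_rot: [-0.157, 0.69, -0.157, -0.689]
wrist_force: [-0.4, 0.1, 4.5]
opening: 0.317
```

Run:
```python
from h import *
forces(8)
c=shot('wrist','w10');shot('scene','s10')
crop('w10',170,120,300,220,2.6,'c15')
crop('s10',100,100,160,200,3.,'c16')
plan([.5038,-.1876,.1455],-115.65); print(obs()['opening'],abs(obs()['dq']).max())
```

```text
t 25.5 F tool [-4.92 -0.03  0.64] sd [0.24 0.37 0.17] pos [ 0.504  -0.1876  0.1454] tip below edge mm 51.6 tau [ 0.009 -0.093  0.008]
turn [ 0.0003 -0.0006  0.0001] shift [-0.12  0.12  0.15] | 0.2 q [-0.577  0.193  1.778  0.     1.17   1.441] pos [ 0.504  -0.1876  0.1454]
0.323099319748524 0.0018640899863003836
```

View pics/c15.png

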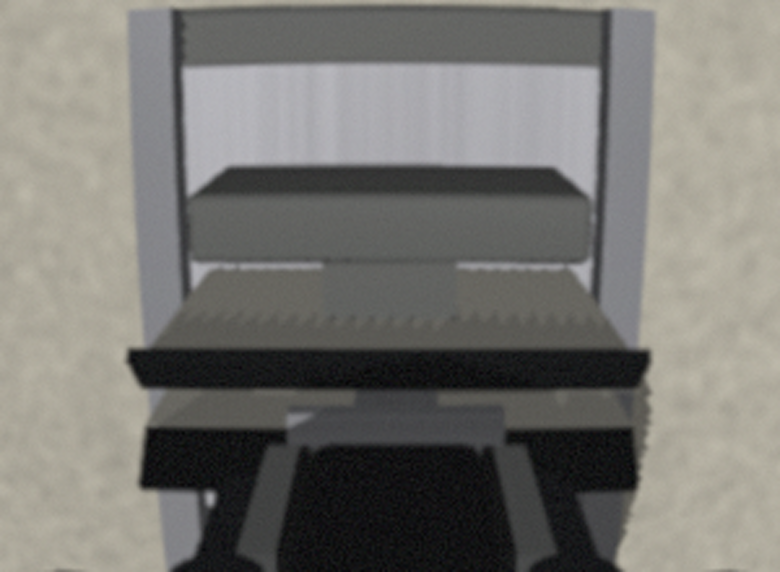

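View pics/c16.png

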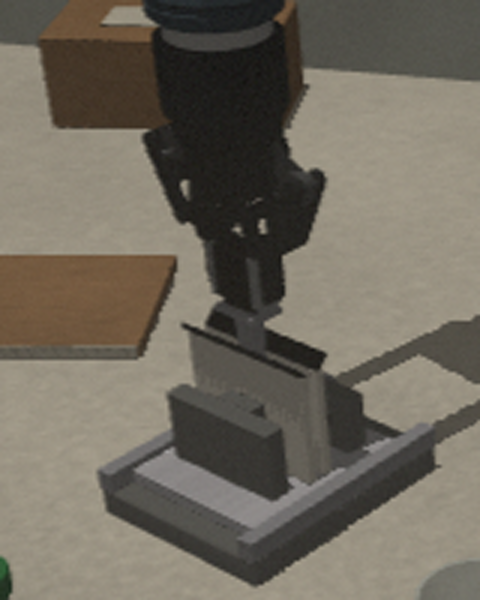

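The views show the gauge upright in the gap, half-way along, with its flange just above the lips (crop row about 425). The drag holds steady at about 6.3 N, so I'm handing in.

Run:
```python
from h import *
print(ctrl.hand_in())
```

```text
the job is handed in; nothing more can be done
None
```

I took the taper gauge out of the far slot of the rack and lowered it upright between the mould's plates until it dragged on both. I handed in at about 25.6 s, still gripping it; the hand-in gives no verdict.

**Depth:** The tip is about 51.6 mm below the plates' top edge, worked out from the arm's height. Drag on both plates started at about 47 mm, so it is some 4.5 mm past first touch. It began near the top of the expected range, which suggests a gap of about 7.5–8 mm.

**Drag:** It holds steady at about 6.3 N vertically, and rose by roughly 1.2–1.7 N per mm. Sideways force is within about 0.7 N. I could not measure the force on each plate directly; for friction of 0.2 to 0.5 I estimate 6 to 13 N, inside the limits.

**Position:** The arm stands within about 0.2 mm of the measured middle of the gap and vertical within 0.1°, and it is still. Just before lowering, the tip's own measured place was about 1 mm off along the plates.

**Disagreements:**
- The gap looked about 9 mm wide between the lips' lower edges in the wrist pictures, against the 5 to 8 mm stated. I took this as an effect of how the lips are built.
- The middle of the lips and the middle of the gap differed by about 0.8 mm.

Nothing else was touched in any view I checked, but I did not look at the rack, bottle and beaker again after moving to the mould.

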